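# Shake a paint bottle on the push-down mixer

## Robot

A 7-joint arm with a two-finger parallel gripper is mounted at the origin on the work surface. World frame = base frame: x ahead of the robot, y to its left, z up, the work surface at z = 0. Lengths are in mm, angles in rad, forces in N, time in s.
With the tool pointing down it reaches from about 400 to 850 mm from the base axis. Payload 4.5 kg.
Tool frame: the origin (TCP) lies midway between the tips of the shut fingers; the grasp point (between the pads) lies 19 mm behind it; z points along the fingers, y is the line along which they close (so a half turn about z gives the same grasp; the last joint's range is limited). The gripper opens to 88 mm and grips with 3 to 60 N. Pads are 18 mm wide; open, the fingers measure 123 mm over their backs; the gripper's body (75 mm by 187 mm) begins 45 mm behind the grasp point.
Start: joints at [1.162, 0.689, -0.195, 1.565, 0.157, 0.902, -0.215], TCP at [267.825, -564.733, 238.743] pointing down, gripper open.
Joint ranges: [-3.01, 3.01], [-0.46, 2.08], [-1.47, 1.51], [0.13, 2.56], [-1, 4.14], [0.04, 2.09], [-2.66, 2.66]. Speed limits (rad/s): [2.57, 2.57, 3.14, 3.14, 3.14, 3.14, 3.14].

## Interface

Orientations are given as [roll, pitch, yaw] about the fixed x, y, z axes, in that order (R = Rz(yaw) Ry(pitch) Rx(roll)).
In Python, from bench import r gives the robot as it stands. The module is installed in compiled form; this text tells all that it offers.
- The arm moves only by the tool carry_out, never from a script. Its argument "plan" is a list of rows, each a list of 5 numbers: the shift along the tool's x, y, z in units of 50 mm (1.0 is 50 mm), then the turn about the tool's z in units of 5 degrees (1.0 is 5 degrees), then the opening, from 0 (shut) to 1 (fully open). In form: [[x, y, z, spin, grip], ...]. A call has 1 to 10 rows; each row shifts and turns the commanded pose from where the row before left it, along the tool's axes as they then stand; what a row does not reach is not made up. A row lasts 1/8 s, in which the tool goes at most 62.5 mm and 10.7 degrees, less where a joint would pass 70% of its speed; a pose out of reach is approached as far as the arm can. A call is refused whole if a number of a shift passes 1 or a number of a turn 1, either way. A call with a gripper value outside its range is refused whole. The fingers move at their own pace and stop on an object; "squeeze" is the grip in N (left out, the last holds). Time passes only in rows, so rows that do not move let the fingers close. It gives the time, the measured TCP pose, the force, the opening and the grip force at its end, in the units of the state.
- r.read_state(): the state, without advancing time (a new reading comes with each control period).
- r.grab_frame(name): name is "side" or "top" or "wrist"; returns the picture (480x640x3 uint8, red, green, blue); there is no depth.
- r.camera_params(name): a dict with "vertical_fov" (degrees; the focal length in pixels is half the picture's height over the tangent of half this angle, whatever the lens; pixels are square), "cx", "cy" (the principal point, pixels), "xyz" and "rotation" of the camera in the world. Camera axes: x right, y up, looking along -z (the intrinsics and any distortion apply to the point x, -y, -z); pixel columns grow to the right and rows downward; lengths in mm; the calibration is good to about 2 mm. A picture is of the moment at which its call begins: read the wrist's pose just before it. camera_params takes no time and is no camera call; for the wrist camera it gives the pose at the moment of the call.
- r.finish_job(): hands the job in; it is judged then, once.
The state is a dict: "t": time; "joint_positions": joint angles; "dq": joint speeds; "joint_torque": joint torques, N m; "ee_pos": TCP position; "ee_rot": TCP orientation; "force": force on the tool from outside, world axes, zero at the start; "torque": the same for the moment, N m; "finger_gap": opening from 0.0 (shut) to 1.0 (fully open); "finger_force": force on a finger pad.
Only numpy, scipy, OpenCV 4.12 (cv2) and the standard library are available. Lean on these libraries where they do the work, as an engineer would, in place of code of your own. Each camera call takes 0.05 s, during which the arm holds its last target. There are 200 camera calls.

## Task

Slide the tall slim paint bottle, upright, into the cup of the bottle mixer, and push it down by the bottle alone until the sprung cup has sunk about 10 mm (half its travel), so that the cup's rim is about level with the fixed ring around it: the mixer runs only while it is held so. Keep it there for two seconds and finish still holding it down; do not let go. Leave the other bottles, pots and the miniature where they stand.

Things in the scene. Friction and masses are not known exactly. Their poses are not given: they have to be found in the camera images.
- tall_bottle: The tall slim dropper bottle: grey, round, white cap, upright, 103 mm tall, 35 to 70 g. Body 30 mm in diameter up to 70 mm; cap 21 mm in diameter from 73 to 94 mm; nozzle 9 mm in diameter to 103 mm. Taller than every other bottle. Stands loose in any place of a two by two group (about 120 mm apart) with the short bottle, fat bottle and wide pot. Origin: centre of its underside; z up its axis.
- mixer: The bottle mixer, fixed to the table: grey box 150 x 130 mm and 75 mm high, round knob on its front. On the middle of its top stands a fixed aluminium ring, 64 mm outside and 54 mm inside diameter, its top 110 mm above the table, with the black cup inside it. Origin: centre of the underside; z up; -x is the front.
- cup (a joint): How far the sprung cup is pushed straight down, in m: 0 = up (released), 0.020 = bottomed. The spring pushes it back up: it begins to move at about 2.5 N, takes about 6.5 N (bottle weight included) at 10 mm and 10.5 N at the bottom (0.4 N per mm). The bottle's weight alone does not move it. Wanted: 0.010.
- cup_mouth (a point): Centre of the cup's mouth, level with its rim; moves with the cup. Released it is 120 mm above the table, 10 mm above the top of the fixed ring. The cup is a rigid black round socket, 47 mm over its rim: mouth 39 mm inside, narrowing in the top 5 mm to a bore of 33 mm diameter. z up.
- cup_floor (a point): Centre of the cup's inner floor, 26 mm below its mouth; moves with the cup. z up. The underside of the bottle rests here when fully in.
- ring_top (a point): Centre of the fixed ring, at the height of its top edge (110 mm above the table). Does not move when the cup is pressed.
- short_bottle: Bystander: dropper bottle of the same width (30 mm) but only 69 mm tall. Origin: centre of its underside. Leave alone.
- fat_bottle: Bystander: fat dropper bottle, 44 mm in diameter, 82 mm tall. Origin: centre of its underside. Leave alone.
- wide_pot: Bystander: wide low pot with white lid, 44 mm in diameter, 36 mm tall. Origin: centre of its underside. Leave alone.
- mini_pot: Bystander: small pot with white lid, 32 mm in diameter, 24 mm tall, between the bottles and the mixer. Origin: centre of its underside. Leave alone.
- miniature: Bystander: small grey figure on a wooden painting handle, 40 mm in diameter, 96 mm tall, beyond the mixer. Origin: centre of its underside. Leave alone.
There are look-alikes about, which are no part of the job. Leave any pink look-alike of the mixer alone. Leave any yellow look-alike of the tall_bottle alone.

How it is judged (in metres and radians):
On the way, in this order (a step that is already met when the one before it is completed fails the run):
1. the tall bottle's foot is inside the cup's mouth (horizontal distance between tall_bottle and cup_mouth below 0.006 m and z of tall_bottle in the frame of cup_mouth below -0.004 m and angle between tall_bottle's own z axis and vertical below 0.25 rad).
2. the bottle, on the cup's floor, is held down by the fingers with the cup 7 to 13 mm down, for 1.8 s (value of joint cup between 0.007 and 0.013 m and z of tall_bottle in the frame of cup_floor below 0.004 m and horizontal distance between tall_bottle and cup_floor below 0.005 m and angle between tall_bottle's own z axis and vertical below 0.16 rad and contact force between tall_bottle and mixer above 3 N and contact force between the fingers and tall_bottle above 1.5 N and contact force between the fingers and mixer below 1 N), for 1.8 s.
At the end, for the whole second after the job is handed in: Still held at the end: cup 7 to 13 mm down; tall bottle in it, foot within 4 mm of its floor and 5 mm of its axis, within 0.16 rad of upright, pressing on the mixer with over 3 N; fingers on the bottle (over 1.5 N), not pushing on the mixer (under 1 N) (all of step 2); the arm keeps its last pose, push and grip.
It fails at once if the short bottle was moved by more than 30 mm or tipped over (distance of short_bottle from where it was at the start of the episode above 0.03 m or angle between short_bottle's own z axis and vertical above 0.5 rad).
It fails at once if the fat bottle was moved by more than 30 mm or tipped over (distance of fat_bottle from where it was at the start of the episode above 0.03 m or angle between fat_bottle's own z axis and vertical above 0.5 rad).
It fails at once if the wide pot was moved by more than 30 mm or tipped over (distance of wide_pot from where it was at the start of the episode above 0.03 m or angle between wide_pot's own z axis and vertical above 0.5 rad).
It fails at once if the small pot was moved by more than 30 mm or tipped over (distance of mini_pot from where it was at the start of the episode above 0.03 m or angle between mini_pot's own z axis and vertical above 0.5 rad).
It fails at once if the miniature was moved by more than 30 mm or tipped over (distance of miniature from where it was at the start of the episode above 0.03 m or angle between miniature's own z axis and vertical above 0.5 rad).
It also fails if it takes over 46 s, if anything falls off the work surface, if the arm or the gripper's body presses on something with over 40 N, if the wrist force passes 120 N, or if a joint passes its speed limit or range.

## Working session

There is one attempt and no reset: what is moved stays moved. The work goes in short steps, Python scripts to look and compute and a tool call to move; the robot and the scene stay as the last step left them, time stands still between calls to the robot, and variables do not carry over. Pictures are saved under pics/ and viewed, at most 10 in all, crops included, and the job is handed in when it is done.

Besides the shell and the picture viewer there is one more tool, called after "Call:" by a JSON object that holds its "op" and its "data". carry_out: Moves the arm, as the interface text tells. Its arguments: {"type":"object","properties":{"plan":{"type":"array"},"squeeze":{"type":"number"}},"required":["plan"]}

```bash
mkdir -p pics; cat > h.py <<'E'
import numpy as np, cv2
from bench import r
def cam(n):
    p=r.camera_params(n); return p
def save(n,f):
    im=r.grab_frame(n); cv2.imwrite('pics/'+f,im[:,:,::-1]); return im
E
python3 - <<'E'
from h import *
for n in ['side','top','wrist']:
    print(n,r.camera_params(n)); save(n,n+'0.png')
print(r.read_state())
E
```

```text
side {'vertical_fov': 54.0040798452049, 'cx': 323.41845421561834, 'cy': 238.50232049208216, 'xyz': array([519.62888754, 600.57222207, 564.3663128 ]), 'rotation': array([ 0.8826101 , -0.01170869, -3.03623409])}
top {'vertical_fov': 55.313978130066765, 'cx': 322.85170523798064, 'cy': 239.0460356922454, 'xyz': array([520.24771012,  38.62789378, 851.01804942]), 'rotation': array([ 0.03476798, -0.01464094, -1.57469963])}
wrist {'vertical_fov': 71.25591258994046, 'cx': 318.1117493450979, 'cy': 236.87840642903103, 'xyz': array([ 339.53281451, -530.53501405,  383.7966806 ]), 'rotation': array([-3.12163979e-01,  6.42048505e-04, -1.12744659e+00])}
{'t': 0.15, 'joint_positions': array([ 1.16176301,  0.68976258, -0.19452956,  1.56607314,  0.15731629,
        0.90249278, -0.21509891]), 'dq': array([-6.20109057e-04, -1.85757777e-03,  7.76854282e-05, -2.54065625e-03,
        2.96107898e-04,  8.75780246e-04, -3.03717400e-04]), 'joint_torque': array([-4.97796482e-04, -5.27856874e+01, -1.26858473e+00, -1.53586239e+01,
       -5.25941793e-02,  3.89938185e-03,  1.02242514e-04]), 'ee_pos': array([ 267.58125755, -564.31212718,  238.12078938]), 'ee_rot': array([-3.14025234e+00,  1.11306258e-04,  4.42907679e-01]), 'force': array([ 1.35871536,  0.14595569, -0.73753982]), 'torque': array([ 0.02667373, -0.03511891, -0.00048746]), 'finger_force': 0.0, 'finger_gap': 1.0041221884022289}
```

View pics/top0.png

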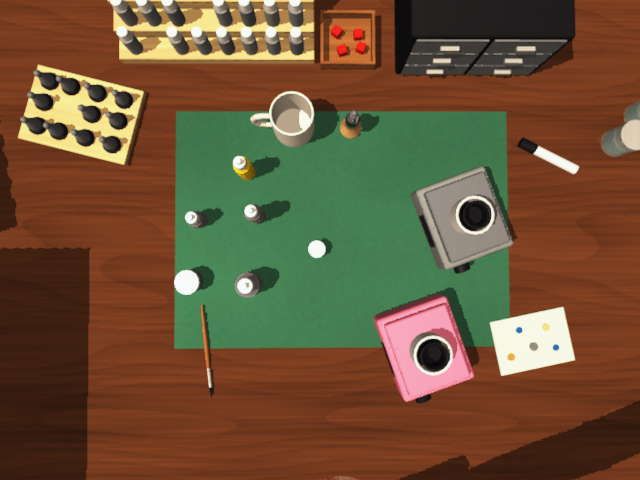

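View pics/side0.png

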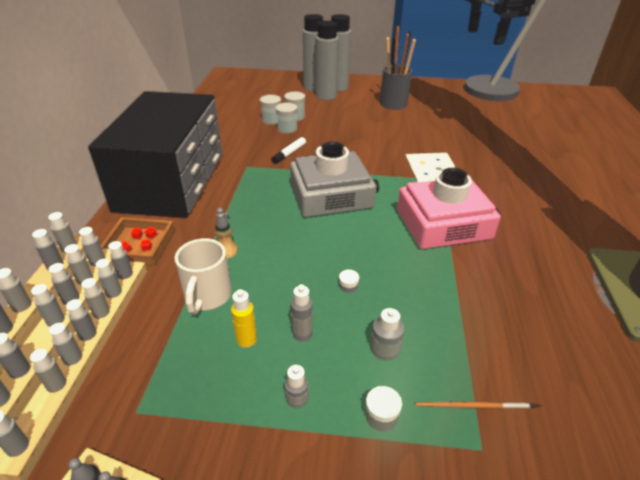

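Top view: the grey bottles are at (195,219), (253,213) and (246,285), with the yellow look-alike at (243,166). The grey mixer's cup is at (475,214), and the pink mixer is at (432,353).
Side view: the matching grey bottles are at (297,386), (302,313) and (388,335), with yellow at (245,320). The grey mixer's cup is at (332,155).
Candidates for the tall bottle are the grey ones at top (253,213), (195,219) (short) and (246,285) (fat), plus the yellow one at (243,166). I choose (253,213), which is grey, slim and the tallest. I'll check it in a close crop.

```bash
cat >> h.py <<'E'
from scipy.spatial.transform import Rotation as Ro
def ray(p,u,v):
    f=240/np.tan(np.radians(p['vertical_fov']/2))
    d=Ro.from_euler('xyz',p['rotation']).apply([(u-p['cx'])/f,-(v-p['cy'])/f,-1.])
    return np.array(p['xyz']),d/np.linalg.norm(d)
def plane(p,uv,z):
    o,d=ray(p,*uv); return o+d*(z-o[2])/d[2]
def tri(*obs):
    A=np.zeros((3,3));b=np.zeros(3);R=[ray(p,*uv) for p,uv in obs]
    for o,d in R:
        M=np.eye(3)-np.outer(d,d);A+=M;b+=M@o
    x=np.linalg.solve(A,b)
    return x,[np.linalg.norm(np.cross(x-o,d)) for o,d in R]
def blobs(m,off=(0,0),amin=15):
    n,l,s,c=cv2.connectedComponentsWithStats(m.astype(np.uint8))
    return [(np.round(c[i]+off,1),s[i,4],s[i,:4]+[off[0],off[1],0,0]) for i in range(1,n) if s[i,4]>=amin]
E
python3 - <<'E'
from h import *
t=cv2.imread('pics/top0.png');s=cv2.imread('pics/side0.png')
def crop(im,x,y,w,h,W,H): return cv2.resize(im[y:y+h,x:x+w],(W,H),interpolation=cv2.INTER_CUBIC)
a=np.hstack([crop(t,170,140,133,100,400,300),crop(t,405,155,133,100,400,300)])
b=np.hstack([crop(s,220,260,200,150,400,300),crop(s,282,133,100,75,400,300)])
cv2.imwrite('pics/c0.png',np.vstack([a,b]))
for n,im,box in [('top',t,(230,190,60,40)),('side',s,(285,275,40,70)),('top',t,(440,185,70,60)),('side',s,(300,135,65,45))]:
    x,y,w,h=box;g=im[y:y+h,x:x+w].astype(int);mn=g.min(2);mx=g.max(2)
    for nm,m in [('white',mn>140),('black',mx<40),('grey',(mx-mn<25)&(mn>50))]:
        print(n,nm,[(list(c),int(A),bb.tolist()) for c,A,bb in blobs(m,(x,y))])
E
```

```text
top white [([np.float64(249.9), np.float64(210.6)], 136, [244, 204, 13, 14])]
top black []
top grey [([np.float64(252.4), np.float64(213.0)], 241, [244, 204, 18, 20])]
side white [([np.float64(301.5), np.float64(295.0)], 293, [293, 284, 17, 25])]
side black []
side grey [([np.float64(301.1), np.float64(290.9)], 117, [294, 285, 15, 12]), ([np.float64(300.9), np.float64(320.5)], 705, [290, 296, 22, 46])]
top white [([np.float64(472.4), np.float64(216.4)], 433, [452, 195, 43, 40])]
top black [([np.float64(474.0), np.float64(214.8)], 684, [460, 201, 31, 30])]
top grey [([np.float64(471.1), np.float64(216.3)], 2660, [440, 185, 70, 60])]
side white [([np.float64(301.9), np.float64(141.0)], 40, [300, 137, 6, 10]), ([np.float64(333.9), np.float64(167.4)], 1312, [300, 147, 65, 33])]
side black [([np.float64(332.2), np.float64(150.5)], 148, [324, 146, 17, 10])]
side grey [([np.float64(301.5), np.float64(140.5)], 22, [300, 138, 5, 7]), ([np.float64(330.8), np.float64(143.0)], 18, [327, 142, 8, 3]), ([np.float64(333.4), np.float64(153.5)], 59, [321, 146, 23, 13]), ([np.float64(330.9), np.float64(169.8)], 926, [300, 153, 65, 27])]
```

View pics/c0.png

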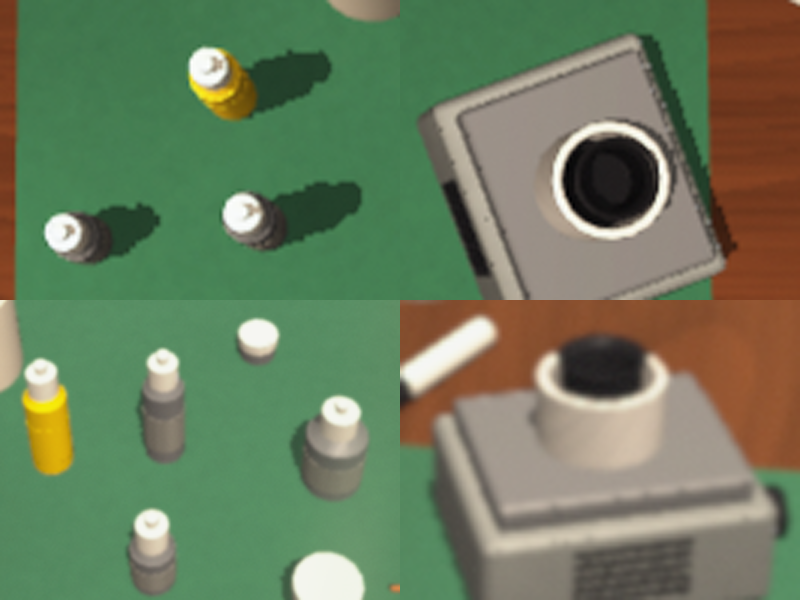

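The crop confirms the choice: the grey bottle at top (253,213) / side (302,313) is the slim one and clearly longer than the short bottle. Its nozzle tip is at about top (251.5,210.5) and side (301.5,285.5). The grey mixer's ring is centred at about top (475.7,214.8).

```bash
python3 - <<'E'
from h import *
T=cam('top');S=cam('side')
print('nozzle',tri((T,(251.7,210.3)),(S,(301.5,286))))
print('ring',plane(T,(475.7,214.8),110), tri((T,(475.7,214.8)),(S,(332.3,152))))
print('foot side', plane(S,(301,341),0))
for n,uv,z in [('yel',(239.5,162.5),100),('short',(191.5,217.5),67),('fat',(244.5,284.5),80),('wpot',(187,282),36),('mini',(317,249),24)]:
    print(n,plane(T,uv,z).round())
E
```

```text
nozzle (array([593.44814807, 144.15575904,  99.42461512]), [np.float64(0.5298871240431372), np.float64(0.5298871240429905)])
ring [ 584.68529016 -221.67296262  110.        ] (array([ 584.34592615, -222.89392053,  106.54337886]), [np.float64(0.6380166641451857), np.float64(0.6380166641453264)])
foot side [593.12771115 160.55319072   0.        ]
yel [673. 164. 100.]
short [585. 251.  67.]
fat [471. 159.  80.]
wpot [473. 267.  36.]
mini [531.  37.  24.]
```

Call:
{"op": "carry_out", "data": {"plan": [[0.9,-0.43,0,0,1],[0.9,-0.43,0,0,1],[0.9,-0.43,0,0,1],[0.9,-0.43,0,0,1],[0.9,-0.43,0,0,1],[0.9,-0.43,0,0,1],[0.9,-0.43,0,0,1],[0.9,-0.43,0,0,1],[0,0,0,0,1],[0,0,0,0,1]], "squeeze": 30}}

```text
t: 1.4
ee_pos: [518.7, -255.7, 238.4]
ee_rot: [3.142, 0.001, 0.443]
force: [-1.0, -0.1, -0.2]
finger_gap: 0.999
finger_force: 0.0
```

```bash
cat >> h.py <<'E'
def proj(p,X):
    f=240/np.tan(np.radians(p['vertical_fov']/2))
    c=Ro.from_euler('xyz',p['rotation']).inv().apply(np.array(X)-p['xyz'])
    return p['cx']+f*c[0]/-c[2],p['cy']-f*c[1]/-c[2]
E
python3 - <<'E'
from h import *
import pickle
p=cam('wrist');im=save('wrist','w1.png');pickle.dump(p,open('w1.pkl','wb'))
s=r.read_state();print(s['ee_pos'],s['ee_rot'],proj(p,[584.5,-222,110]),p['xyz'])
E
```

```text
[ 518.23395188 -256.48495219  238.48010041] [3.14131450e+00 1.66493492e-03 4.40845254e-01] (np.float64(314.65091962226325), np.float64(136.08683803946482)) [ 590.780612   -221.70813662  384.12073156]
```

View pics/w1.png

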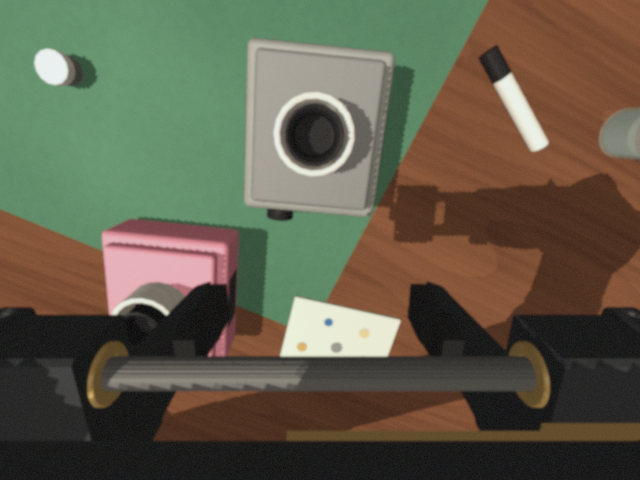

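The wrist view shows the grey mixer's ring at about (314,133), near the predicted (315,136). The pink mixer is at lower left and the mini pot at (55,67). Next I'll take a second, shifted view for height and fit the ring's outer ellipse.

Call:
{"op": "carry_out", "data": {"plan": [[0,-0.8,0,0,1],[0,-0.8,0,0,1],[0,0,0,0,1],[0,0,0,0,1]]}}

```text
t: 1.95
ee_pos: [485.0, -184.8, 239.0]
ee_rot: [3.14, 0.0, 0.44]
force: [-0.4, -1.1, -0.2]
finger_gap: 1.001
finger_force: 0.0
```

```bash
cat >> h.py <<'E'
def ring(im,uv,h=55):
    x,y=int(uv[0])-h,int(uv[1])-h; x=max(x,0);y=max(y,0)
    g=im[y:y+2*h,x:x+2*h].astype(int)
    out=[]
    for th in (150,165,180):
        m=((g.min(2)>th)*255).astype(np.uint8)
        cs,hi=cv2.findContours(m,cv2.RETR_CCOMP,cv2.CHAIN_APPROX_NONE)
        for c,k in zip(cs,hi[0]):
            if len(c)>60:
                e=cv2.fitEllipse(cv2.convexHull(c)); out.append((th,'hole' if k[3]>=0 else 'outer',np.round(np.array(e[0])+[x,y],1),np.round(e[1],1)))
    return out
E
python3 - <<'E'
from h import *
import pickle
p=cam('wrist');im=save('wrist','w2.png');pickle.dump(p,open('w2.pkl','wb'))
p1=pickle.load(open('w1.pkl','rb'))
uv=proj(p,[584.5,-222,110]);print(uv,p['xyz'],r.read_state()['ee_pos'])
for e in ring(cv2.imread('pics/w1.png'),(314,133)): print(1,e)
for e in ring(im,uv): print(2,e)
E
```

```text
(np.float64(413.98861522232244), np.float64(135.95747017223786)) [ 556.8865758  -150.90464555  384.75276348] [ 485.19597495 -184.96760065  238.8756766 ]
1 (150, 'outer', array([292.6, 127.5]), array([120.2, 132.2]))
1 (150, 'hole', array([313.6, 134.1]), array([69.8, 72.3]))
1 (165, 'outer', array([312.9, 133.5]), array([81.3, 85.3]))
1 (165, 'hole', array([313.5, 134. ]), array([70.5, 72.8]))
1 (180, 'outer', array([313. , 133.6]), array([80.4, 84. ]))
1 (180, 'hole', array([313.6, 134. ]), array([71.4, 73.7]))
2 (150, 'outer', array([411.9, 133.1]), array([80. , 88.8]))
2 (150, 'hole', array([412.7, 133.6]), array([68.3, 74.2]))
2 (165, 'outer', array([412.4, 133.1]), array([78.7, 87. ]))
2 (165, 'hole', array([412.8, 133.5]), array([69. , 74.9]))
2 (180, 'outer', array([412.4, 133.1]), array([77.8, 85.8]))
2 (180, 'hole', array([412.7, 133.5]), array([69.8, 75.6]))
```

Call:
{"op": "carry_out", "data": {"plan": [[0.56,-0.84,0,0,1],[0.56,-0.84,0,0,1],[0.56,-0.84,0,0,1],[0.56,-0.84,0,0,1],[0.56,-0.84,0,0,1],[0.56,-0.84,0,0,1],[0,0,0,0,1],[0,0,0,0,1]]}}

```text
t: 3.0
ee_pos: [529.5, 115.0, 238.4]
ee_rot: [3.14, 0.001, 0.441]
force: [0.5, -0.5, -0.6]
finger_gap: 1.003
finger_force: 0.0
```

```bash
python3 - <<'E'
from h import *
import pickle
p1=pickle.load(open('w1.pkl','rb'));p2=pickle.load(open('w2.pkl','rb'));T=cam('top')
print(tri((p1,(313,133.6)),(p2,(412.4,133.1))),plane(p1,(313,133.6),110),plane(p2,(412.4,133.1),110))
for e in ring(cv2.imread('pics/top0.png'),(476,215),28):print(e)
p=cam('wrist');im=save('wrist','w3.png');pickle.dump(p,open('w3.pkl','wb'))
print(p['xyz'],r.read_state()['ee_pos'],proj(p,[593.4,144.5,103]),proj(p,[593.4,144.5,0]))
E
```

```text
(array([ 585.75246049, -219.9743677 ,  109.50106136]), [np.float64(0.14367687953707012), np.float64(0.14367687953704986)]) [ 585.63244734 -220.03991126  110.        ] [ 585.82903155 -219.78624858  110.        ]
(150, 'outer', array([474.5, 214.7]), array([38.9, 39.3]))
(150, 'hole', array([474.6, 214.6]), array([33.9, 34.7]))
(165, 'outer', array([474.4, 214.7]), array([38.4, 39.3]))
(165, 'hole', array([474.5, 214.7]), array([34.3, 34.9]))
(180, 'outer', array([474.4, 214.7]), array([38.1, 38.6]))
(180, 'hole', array([474.5, 214.6]), array([34.8, 35. ]))
[601.50222709 149.00771977 384.19518438] [529.37359961 114.40150853 238.49259666] (np.float64(318.0533290500349), np.float64(140.643087784422)) (np.float64(317.8476232490859), np.float64(137.4398909160742))
```

View pics/w3.png

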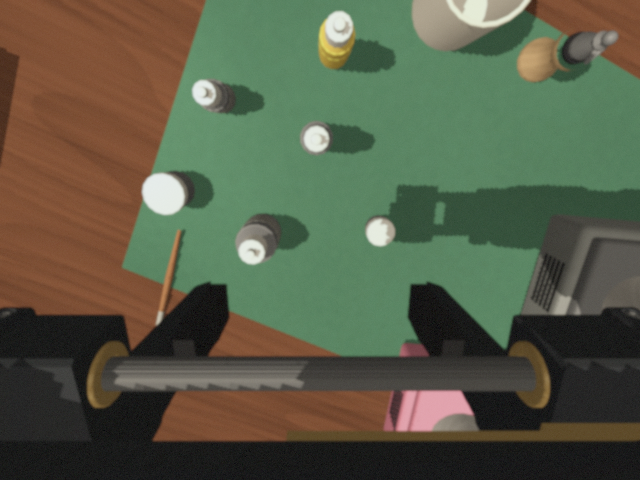

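The wrist view shows the tall bottle almost straight below the camera, with its cap at (316,138). Yellow is at (338,40), short at (210,95), fat at (255,240) and the mini pot at (380,231).

```bash
python3 - <<'E'
from h import *
import pickle
p=pickle.load(open('w3.pkl','rb'));S=cam('side');T=cam('top')
im=cv2.imread('pics/w3.png').astype(int)[115:165,292:345]
for th in (150,190):
  for c,A,b in blobs(im.min(2)>th,(292,115)): print(th,c,A,b,plane(p,c,94))
print(tri((p,(316.5,138.5)),(S,(301.5,286)),(T,(251,210.5))), tri((p,(316.5,138.5)),(S,(301.5,286))))
s=r.read_state();print(s['ee_pos'],s['ee_rot'])
E
```

```text
150 [315.5 138.6] 542 [303 126  26  27] [593.71195293 146.97394116  94.        ]
190 [314.7 138.5] 417 [304 126  24  26] [593.5002153  147.60954552  94.        ]
(array([593.52190204, 145.63914449, 100.59496953]), [np.float64(1.0374166155894986), np.float64(0.8415524343923969), np.float64(0.46329668033681953)]) (array([593.47173442, 146.16412188, 101.25718418]), [np.float64(0.8663181918490075), np.float64(0.8663181918490749)])
[529.37359961 114.40150853 238.49259666] [3.14009555e+00 9.04694123e-04 4.39411961e-01]
```

Call:
{"op": "carry_out", "data": {"plan": [[0.72,0,0,0,1],[0.72,-0.03,0,0,1],[0,0,0,0,1],[0,0,0.9,0,1],[0,0,0.9,0,1],[0,0,0.9,0,1],[0,0,0.5,0,1],[0,0,0.4,0,1],[0,0,0.32,0,1],[0,0,0,0,1]]}}

```text
t: 4.3
ee_pos: [592.8, 148.5, 42.0]
ee_rot: [3.142, 0.002, 0.442]
force: [-0.4, -0.1, 0.2]
finger_gap: 1.001
finger_force: 0.0
```

Call:
{"op": "carry_out", "data": {"plan": [[0,0,0,0,0.6],[0,0,0,0,0.45],[0,0,0,0,0.3],[0,0,0,0,0.2],[0,0,0,0,0],[0,0,0,0,0],[0,0,0,0,0],[0,0,0,0,0]], "squeeze": 20}}

```text
t: 5.3
ee_pos: [593.4, 149.1, 42.7]
ee_rot: [3.141, 0.0, 0.443]
force: [-0.1, -0.1, -0.8]
finger_gap: 0.336
finger_force: 19.8
```

Call:
{"op": "carry_out", "data": {"plan": [[0,0,-0.4,0,0],[0,0,-0.8,0,0],[0,0,-0.9,0,0],[0,0,-0.9,0,0],[0,0,0,0,0]], "squeeze": 30}}

```text
t: 5.92
ee_pos: [596.0, 149.9, 197.9]
ee_rot: [3.14, -0.009, 0.443]
force: [0.2, 0.1, -0.5]
finger_gap: 0.329
finger_force: 29.8
```

Call:
{"op": "carry_out", "data": {"plan": [[-0.2,0.425,0,0,0],[-0.41,0.825,0,0,0],[-0.41,0.825,0,0,0],[-0.41,0.825,0,0,0],[-0.41,0.825,0,0,0],[-0.41,0.825,0,0,0],[-0.41,0.825,0,0,0],[-0.41,0.825,0,0,0],[-0.21,0.4,0,0,0],[0,0,0,0,0]]}}

```text
t: 7.18
ee_pos: [585.9, -220.5, 192.4]
ee_rot: [-3.141, 0.001, 0.44]
force: [0.0, 1.5, 0.3]
finger_gap: 0.335
finger_force: 29.8
```

```bash
python3 - <<'E'
from h import *
import pickle
s=[];
p=cam('wrist');w=save('wrist','w4.png');t=save('top','t4.png');d=save('side','s4.png')
print(p['xyz'])
for i in range(3):
    q=r.read_state();print(q['ee_pos'],q['ee_rot'],q['finger_gap'],q['force'])
    save('top','x.png')
S=cam('side');T=cam('top')
for z in (194-43,110,120): print(z,proj(S,[585.7,-220,z]),proj(T,[585.7,-220,z]),proj(p,[585.7,-220,z]))
cr=lambda im,x,y,w,h:cv2.resize(im[y:y+h,x:x+w],(400,300),interpolation=cv2.INTER_CUBIC)
o=np.vstack([np.hstack([cr(d,262,75,133,100),cr(t,420,165,133,100)]),np.hstack([cr(w,120,180,400,300),cr(w,220,230,200,150)])])
cv2.imwrite('pics/c4.png',o[:,:,::-1])
E
```

```text
[ 657.99407958 -186.74210022  338.09047391]
[ 587.07274726 -216.0413413   192.66098044] [-3.13949069e+00 -1.02243998e-03  4.46457996e-01] 0.330974843781939 [ 0.16213132 -0.33035009  0.01067208]
[ 587.14693268 -216.1499843   192.74318146] [-3.13989840e+00 -9.43845249e-04  4.46722407e-01] 0.33427039782471624 [-0.08525525 -0.2384494  -0.33205174]
[ 587.09456944 -216.5561069   192.78609795] [-3.14028727e+00 -7.65679575e-04  4.46386535e-01] 0.3280400876355223 [ 0.92231365  0.80333099 -0.25648551]
151 (np.float64(331.67508917321754), np.float64(131.94126962817523)) (np.float64(483.8740903562806), np.float64(211.81312208615302)) (np.float64(316.6650404105938), np.float64(266.85663553047135))
110 (np.float64(331.1979180808102), np.float64(151.0773749584057)) (np.float64(474.66930906110775), np.float64(214.1817591708287)) (np.float64(316.86047785504644), np.float64(244.5163363479147))
120 (np.float64(331.3118053386601), np.float64(146.51012728421784)) (np.float64(476.81995913973526), np.float64(213.62833922862222)) (np.float64(316.8188705197574), np.float64(249.27243782656763))
```

View pics/c4.png

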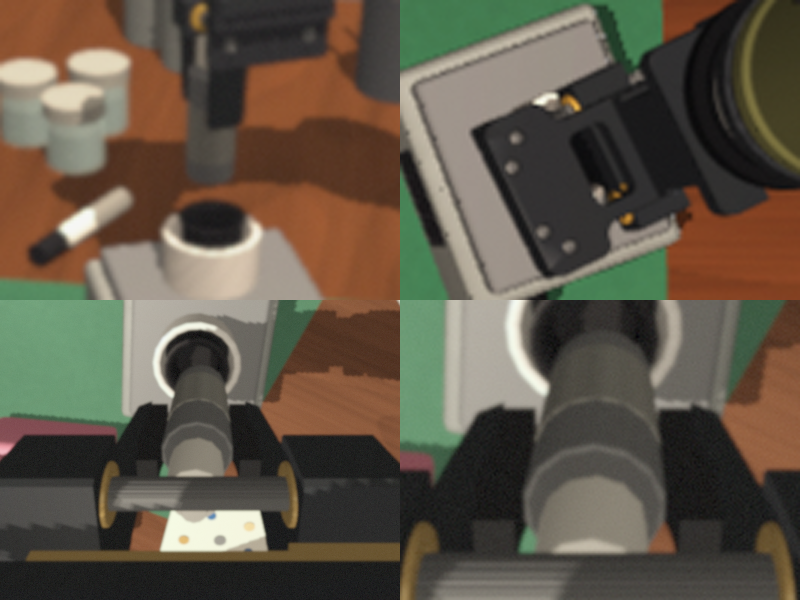

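The crops show the bottle upright in the fingers above the cup. In the side view its foot is at about (333,133), in line with the cup at (333,150). The wrist view shows the foot just in front of the ring. The arm has settled at (587.1,-216.3), so I'll correct that, come down a little and measure again.

Call:
{"op": "carry_out", "data": {"plan": [[-0.06,0.05,0,0,0],[0,0,0.3,0,0],[0,0,0,0,0],[0,0,0,0,0],[0,0,0,0,0],[0,0,0,0,0],[0,0,0,0,0],[0,0,0,0,0]]}}

```text
t: 8.48
ee_pos: [585.0, -222.9, 177.8]
ee_rot: [3.141, -0.0, 0.443]
force: [0.1, 0.6, -0.6]
finger_gap: 0.334
finger_force: 29.8
```

```bash
python3 - <<'E'
from h import *
P=[];
for i in range(4):
    q=r.read_state();P.append(q['ee_pos']);p=cam('wrist');w=save('wrist','w5.png');d=save('side','s5.png')
print(np.round(P,1),p['xyz'])
S=cam('side');c=np.mean(P[1:],0)
for X in ([585.7,-220],c[:2]):
  for z in (c[2]-43,c[2]-33,110,120): print(X,round(z),np.round(proj(S,[*X,z]),1),np.round(proj(p,[*X,z]),1))
g=cv2.GaussianBlur(w,(3,3),0).mean(2).astype(int)
for v in (255,265,275,285): print(v,g[v,270:368:2].tolist())
g=cv2.GaussianBlur(d,(3,3),0).mean(2).astype(int)
for v in (128,133,137,148,150): print('s',v,g[v,310:358].tolist())
for e in ring(w,proj(p,[585.7,-220,110])): print(e)
cr=lambda im,x,y,w,h:cv2.resize(im[y:y+h,x:x+w],(400,300),interpolation=cv2.INTER_CUBIC)
cv2.imwrite('pics/c5.png',np.hstack([cr(d,299,85,67,50+25)[:, :],cr(w,250,220,134,100)])[:,:,::-1])
E
```

```text
[[ 585.  -222.9  177.8]
 [ 585.  -222.9  177.8]
 [ 584.9 -222.9  177.7]
 [ 584.9 -222.9  177.7]] [ 656.83032989 -188.97182556  323.54005214]
[585.7, -220] 135 [331.5 139.7] [313.7 263. ]
[585.7, -220] 145 [331.6 134.9] [313.5 269.6]
[585.7, -220] 110 [331.2 151.1] [314.1 249.1]
[585.7, -220] 120 [331.3 146.5] [314.  254.3]
[ 584.94339418 -222.8875648 ] 135 [332. 139.] [317.5 265.9]
[ 584.94339418 -222.8875648 ] 145 [332.1 134.3] [317.4 272.6]
[ 584.94339418 -222.8875648 ] 110 [331.7 150.4] [317.5 251.7]
[ 584.94339418 -222.8875648 ] 120 [331.8 145.8] [317.5 257.1]
255 [232, 240, 223, 162, 110, 84, 56, 39, 29, 24, 21, 21, 19, 25, 31, 46, 56, 61, 65, 69, 71, 71, 72, 73, 74, 76, 78, 80, 81, 80, 79, 76, 71, 68, 66, 54, 34, 26, 31, 46, 84, 111, 145, 167, 166, 145, 110, 102, 101]
265 [175, 210, 236, 234, 205, 138, 84, 53, 41, 31, 26, 23, 29, 51, 64, 65, 67, 70, 73, 73, 74, 73, 72, 73, 73, 77, 79, 80, 81, 81, 80, 80, 80, 82, 81, 80, 77, 62, 52, 85, 124, 158, 165, 156, 123, 103, 101, 101, 100]
275 [167, 167, 168, 179, 210, 235, 239, 230, 194, 123, 65, 53, 62, 66, 65, 68, 71, 72, 73, 73, 73, 
[... 948 characters left out ...]
, 73, 100, 127, 142, 142, 128, 100, 66, 41, 30, 28, 29, 29, 28, 27, 26, 27, 27, 26, 25, 25, 26, 27, 27, 27, 30, 37, 54, 82, 110, 126, 126, 115, 103, 96, 93, 93, 93, 93, 92, 92, 93, 93]
s 150 [57, 56, 55, 57, 72, 109, 160, 193, 190, 162, 134, 108, 77, 48, 33, 31, 32, 31, 30, 30, 30, 30, 29, 29, 28, 28, 27, 29, 30, 32, 36, 47, 67, 93, 117, 143, 165, 168, 149, 124, 108, 106, 108, 107, 103, 98, 94, 93]
(150, 'outer', array([433.7, 230. ]), array([ 20.5, 136.7]))
(150, 'outer', array([289.7, 239.3]), array([ 95.8, 142.6]))
(165, 'outer', array([311.2, 246.2]), array([83.4, 91.3]))
(165, 'outer', array([279.4, 190.9]), array([ 7.5, 19.9]))
(180, 'outer', array([311.6, 246.5]), array([83.5, 89.7]))
```

View pics/c5.png

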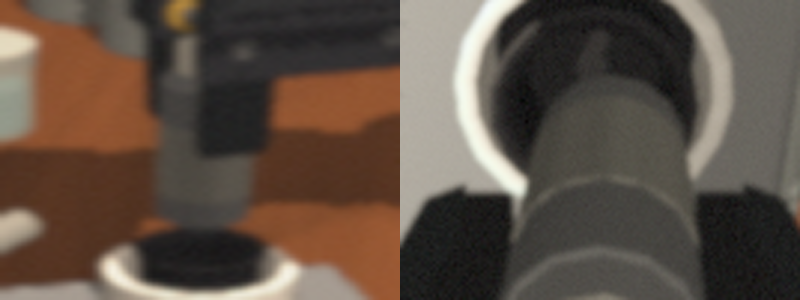

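The crop shows the bottle just above the cup, about 3 mm off along tool y. The body sits at column 320 and the ring centre at 314, which agrees with the measured TCP pose. I'll correct that and start down.

Call:
{"op": "carry_out", "data": {"plan": [[0.04,-0.06,0,0,0],[0,0,0.1,0,0],[0,0,0.1,0,0],[0,0,0,0,0],[0,0,0,0,0],[0,0,0,0,0],[0,0,0,0,0],[0,0,0,0,0]]}}

```text
t: 9.88
ee_pos: [585.5, -219.3, 167.8]
ee_rot: [3.141, -0.0, 0.443]
force: [-0.4, 0.3, -0.8]
finger_gap: 0.329
finger_force: 29.8
```

```bash
python3 - <<'E'
from h import *
p=cam('wrist');w=save('wrist','w6.png');d=save('side','s6.png');q=r.read_state()
print(q['ee_pos'],q['force'])
for z in (q['ee_pos'][2]-43,110): print(np.round(proj(p,[585.7,-220,z]),1))
g=cv2.GaussianBlur(w,(3,3),0).mean(2).astype(int)
for v in (250,260,270,280): print(v,g[v,264:368:2].tolist())
g=cv2.GaussianBlur(d,(3,3),0).mean(2).astype(int)
for v in (132,135,138,149): print('s',v,g[v,312:354].tolist())
E
```

```text
[ 585.47943503 -219.3504963   167.79308287] [-0.6114173  -0.20131247 -0.88718117]
[318.6 266. ]
[318.5 257.2]
250 [170, 170, 170, 184, 225, 241, 232, 194, 126, 109, 101, 63, 31, 30, 26, 24, 28, 31, 30, 34, 41, 52, 59, 60, 61, 62, 63, 65, 66, 67, 67, 66, 67, 67, 65, 59, 45, 34, 29, 27, 22, 29, 33, 37, 62, 96, 107, 117, 150, 171, 168, 148]
260 [169, 169, 169, 189, 230, 241, 227, 175, 117, 98, 61, 33, 27, 24, 22, 19, 27, 47, 59, 64, 69, 73, 73, 72, 73, 72, 71, 74, 76, 78, 79, 80, 79, 79, 81, 80, 81, 78, 72, 58, 38, 24, 26, 27, 34, 54, 93, 109, 138, 165, 166, 150]
270 [169, 168, 169, 170, 193, 231, 240, 230, 188, 121, 75, 45, 30, 26, 27, 46, 64, 65, 65, 69, 71, 73, 72, 72, 73, 72, 73, 75, 78, 80, 80, 80, 81, 80, 80, 80, 80, 81, 80, 78, 72, 47, 29, 28, 36, 66, 104, 143, 165, 164, 144, 110]
280 [168, 165, 160, 154, 157, 165, 177, 215, 239, 237, 220, 172, 93, 43, 55, 64, 64, 66, 69, 74, 77, 82, 86, 85, 83, 78, 74, 73, 77, 84, 87, 90, 90, 85, 81, 81, 81, 81, 80, 80, 78, 68, 53, 80, 133, 161, 165, 156, 129, 105, 96, 91]
s 132 [57, 57, 57, 57, 57, 57, 57, 57, 56, 54, 55, 58, 64, 70, 72, 73, 72, 71, 70, 71, 71, 73, 76, 79, 81, 82, 81, 79, 73, 65, 59, 57, 56, 56, 56, 56, 55, 55, 55, 54, 54, 54]
s 135 [57, 56, 56, 56, 57, 56, 56, 55, 55, 55, 56, 59, 64, 69, 72, 72, 72, 71, 72, 72, 73, 75, 77, 80, 82, 83, 82, 79, 72, 65, 60, 58, 58, 58, 59, 59, 59, 59, 58, 57, 57, 58]
s 138 [57, 56, 56, 56, 56, 56, 55, 55, 54, 54, 55, 59, 63, 68, 72, 72, 71, 70, 71, 72, 73, 75, 78, 81, 82, 82, 82, 82, 82, 81, 81, 82, 82, 83, 84, 85, 85, 84, 83, 82, 82, 83]
s 149 [55, 56, 63, 85, 120, 149, 156, 147, 130, 105, 73, 45, 32, 29, 29, 29, 29, 30, 30, 29, 30, 31, 29, 28, 28, 28, 27, 28, 30, 39, 58, 85, 112, 130, 135, 126, 111, 100, 96, 96, 97, 97]
```

Call:
{"op": "carry_out", "data": {"plan": [[0,-0.01,0.1,0,0],[0,0,0.1,0,0],[0,0,0.1,0,0],[0,0,0.1,0,0],[0,0,0.08,0,0],[0,0,0,0,0],[0,0,0,0,0],[0,0,0,0,0]]}}

```text
t: 10.98
ee_pos: [585.4, -218.9, 144.0]
ee_rot: [3.141, -0.0, 0.443]
force: [-0.9, -0.4, -0.7]
finger_gap: 0.33
finger_force: 29.8
```

Call:
{"op": "carry_out", "data": {"plan": [[0,0,0.08,0,0],[0,0,0.08,0,0],[0,0,0.04,0,0],[0,0,0,0,0],[0,0,0,0,0],[0,0,0,0,0],[0,0,0,0,0]]}}

```text
t: 11.85
ee_pos: [585.3, -218.9, 133.9]
ee_rot: [3.141, -0.0, 0.443]
force: [-0.2, 0.7, 3.4]
finger_gap: 0.331
finger_force: 29.8
```

Call:
{"op": "carry_out", "data": {"plan": [[0,0,0.06,0,0],[0,0,0.06,0,0],[0,0,0,0,0],[0,0,0,0,0],[0,0,0,0,0],[0,0,0,0,0]]}}

```text
t: 12.6
ee_pos: [585.4, -218.9, 127.9]
ee_rot: [3.141, -0.0, 0.443]
force: [-0.5, -0.3, 5.4]
finger_gap: 0.328
finger_force: 29.8
```

```bash
python3 - <<'E'
from h import *
F=[]
for i in range(8):
    d=r.grab_frame('side');q=r.read_state();F.append(q['force'])
p=cam('wrist');w=save('wrist','w7.png');save('side','s7.png')
print(np.round(np.mean(F,0),2),np.round(np.std(F,0),2),q['ee_pos'],q['ee_rot'],q['finger_force'],q['t'])
cr=lambda im,x,y,w,h:cv2.resize(im[y:y+h,x:x+w],(400,300),interpolation=cv2.INTER_CUBIC)
cv2.imwrite('pics/c7.png',np.hstack([cr(d,299,125,53,40),cr(w,250,210,134,100)])[:,:,::-1])
E
```

```text
[-0.34  0.6   5.53] [0.46 0.49 0.33] [ 585.41619826 -218.89124155  127.86440248] [ 3.14129038e+00 -3.25551151e-04  4.42728103e-01] 29.759415455628186 13.0
```

View pics/c7.png

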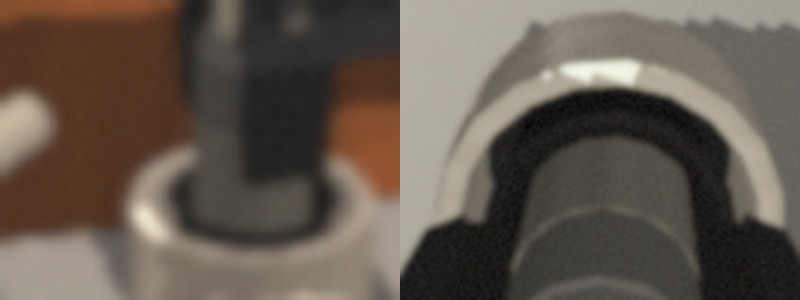

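The rim now looks about level with the ring. The push force (about 6.3 N) and the height both put the cup 9–10 mm down. Holding.

Call:
{"op": "carry_out", "data": {"plan": [[0,0,0,0,0],[0,0,0,0,0],[0,0,0,0,0],[0,0,0,0,0],[0,0,0,0,0],[0,0,0,0,0],[0,0,0,0,0],[0,0,0,0,0],[0,0,0,0,0],[0,0,0,0,0]]}}

```text
t: 14.35
ee_pos: [585.4, -218.9, 127.9]
ee_rot: [3.141, -0.0, 0.443]
force: [0.0, 0.5, 5.8]
finger_gap: 0.33
finger_force: 29.8
```

Call:
{"op": "carry_out", "data": {"plan": [[0,0,0,0,0],[0,0,0,0,0],[0,0,0,0,0],[0,0,0,0,0],[0,0,0,0,0],[0,0,0,0,0],[0,0,0,0,0],[0,0,0,0,0],[0,0,0,0,0],[0,0,0,0,0]]}}

```text
t: 15.6
ee_pos: [585.4, -218.9, 127.9]
ee_rot: [3.141, -0.0, 0.443]
force: [0.5, 1.4, 5.0]
finger_gap: 0.332
finger_force: 29.8
```

```bash
python3 -c "
from bench import r
s=r.read_state();print(s['ee_pos'],s['force'],s['t']);print(r.finish_job())"
```

```text
[ 585.42612292 -218.87171069  127.85346775] [0.53473494 1.37235802 4.96844672] 15.6
the job is handed in; nothing more can be done
None
```

I handed the job in with the tall bottle upright in the grey mixer's cup, pressed about 9–10 mm down (estimated from force and height) for about 3 s and still held; the hand-in returned no verdict.

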